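# Start drying a tray of extracts under the nitrogen head

### The job

Start the nitrogen drier on the bench: push the tray of glass tubes gently along its slide until it clicks into the drying station under the needle head, then open the blue gas valve, anticlockwise, until its white pointer stands in the green mark half a turn from closed, and let go of it. It turns farther than one grip will reach, so let go and take the handle again on the way. Leave everything else on the bench where it is.

Things in the scene. Friction and masses are not known exactly. Their poses are not given: they have to be found in the camera images.
- concentrator: The drier: a fixed white plinth 200 (x) x 540 (y) x 60 mm high with an aluminium deck. Origin on the bench, under its middle; z up. Its y axis runs along the tray slide: needle head and drying station at the -y end, loading end and gas valve at +y; -x faces the robot. In its frame the valve's axis is at x -30, y 200; the tray knob moves along x 0 from y 120 to y -10 mm.
- needle_head (a point): Middle of the underside of the needle head: a white box 86 (x) x 126 (y) mm over the drying station, its top 220 mm above the bench, with thin needles below down to 157 mm. Axes as the drier's. Its column stands 80 mm to +x of this point (cap 241 mm above the bench), with a glass flow meter and its pipe beside it, 65 mm to -y, 215 mm high. Nothing may be gripped here.
- tray (a joint): Travel of the tube tray along its slide, m: 0 at the loading end, growing towards the drying station (the drier's -y). The station's spring detent is centred at 0.130; a hard stop is at 0.138. Let go within about 7 mm of its centre, the detent draws the tray in and holds it. Sliding takes about 1 N plus 1.5 N per 0.1 m/s, entering the detent about 5 N more.
- tray_knob (a point): Centre of the tray's knob: an upright black cylinder 26 mm in diameter, 34 mm high, on a thin stem at the +y end of the tray of 15 open glass tubes (152 mm above the bench). The point is 113 mm above the bench, the tray's arm under it 77 mm. Axes as the drier's. Fingers closing along the drier's x have room over the whole travel; at the station the needle head begins 87 mm away to -y.
- gas_valve (a joint): Angle of the gas valve's handle, rad: 0 closed (pointer at the red mark, towards the drier's -y), growing anticlockwise from above (opening), stop at 4.71. The green mark is centred at 3.14, pointer towards the drier's +y, and reaches 0.17 to either side. It turns stiffly (about 0.05 N m) and stays where it is left.
- valve_grip (a point): On the vertical axis of the gas valve, 104 mm above the bench. The handle is a blue bar 56 mm long, 16 mm wide, 28 mm high (top 116 mm above the bench), with a white pointer nose reaching 42 mm from the axis and a white line on top. Site x lies along the bar towards the pointer, z up. Under it a black dial plate, radius 56 mm, top 81 mm above the bench: keep fingertips above it.
- amber_bottle: Bystander: amber glass bottle with brass cap, 54 mm in diameter, 105 mm high, in front of the drier. Origin under its centre.
- white_bottle: Bystander: white plastic bottle, 60 mm in diameter, 120 mm high, at the left of the drier. Origin under its centre.
- vial_jar: Bystander: small amber jar with a white lid, 32 mm in diameter, 38 mm high, standing on the drier's deck at the back left corner behind the valve. Origin under its centre.
- blue_rack: Bystander: dark blue tube rack 100 x 210 mm, 62 mm high, with some purple-capped tubes 92 mm high, in front of the drier. Origin under its centre.
- steel_rack: Bystander: empty aluminium tube rack 78 x 188 mm, 70 mm high, right of the drier. Origin under its centre.
- marker_pen: Bystander: dark pen 130 mm long lying on the open ledger at the right front of the bench. Origin under it, about mid-length.

How it is judged:
On the way, in this order (a step that is already met when the one before it is completed fails the run):
1. the tray sits in the detent of the drying station while the gas valve is still closed or nearly so (value of joint tray between 0.125 and 0.135 m and value of joint gas_valve below 0.6 rad), for 0.3 s.
2. the valve's pointer stands in the green mark (value of joint gas_valve between 2.97 and 3.31 rad), for 0.2 s.
At the end, for the whole second after the job is handed in: The tray rests in the drying station's detent (within 5 mm of its centre), the valve's pointer stands still within the green mark (within 0.17 rad of half a turn open) (all of step 2 and value of joint tray between 0.125 and 0.135 m and velocity of joint gas_valve between -0.05 and 0.05 rad/s); the robot touches nothing.
It fails at once if the tray is jolted (faster than 0.4 m/s) (velocity of joint tray above 0.4 m/s or velocity of joint tray below -0.4 m/s).
It fails at once if a bystander is shifted by more than 30 mm or knocked over (distance of any of amber_bottle, white_bottle, vial_jar, blue_rack, steel_rack, marker_pen from where it was at the start of the episode above 0.03 m or angle between any of amber_bottle, white_bottle, vial_jar's own z axis and vertical above 0.6 rad).
It also fails if it takes over 58 s, if anything falls off the work surface, if the arm or the gripper's body presses on something with over 40 N, if the wrist force passes 120 N, or if a joint passes its speed limit or range.

### The arm

A 6-joint arm with a two-finger parallel gripper is mounted at the origin on the work surface. World frame = base frame: x ahead of the robot, y to its left, z up, the work surface at z = 0. Lengths are in m, angles in rad, forces in N, time in s.
With the tool pointing down it reaches from about 0.375 to 0.9 m from the base axis. Payload 3.1 kg.
Tool frame: the origin (TCP) lies at the very end of the fingers, on their centre line; the grasp point (between the pads) lies arm.hold_point_z behind it (arm.hold_point_z is the distance from the TCP to the grasp point, in m); z points along the fingers, y is the line along which they close (so a half turn about z gives the same grasp; the last joint's range is limited). The gripper opens to 87 mm and grips with 3 to 60 N. Pads are 19 mm wide; open, the fingers measure 117 mm over their backs; the gripper's body (75 mm by 190 mm) begins 51 mm behind the grasp point.
Start: joints at [1.054, 0.527, 1.433, -0, 1.181, -0.178], TCP at [0.207, 0.59, 0.223] pointing down, gripper open.
Joint ranges: [-3.08, 3.08], [-0.75, 2.2], [0.22, 2.44], [-1.43, 4.57], [0, 2.65], [-2.85, 2.85]. Speed limits (rad/s): [2.79, 2.79, 3.14, 3.14, 3.14, 3.14].

### API

Orientations are given as [roll, pitch, yaw] about the fixed x, y, z axes, in that order (R = Rz(yaw) Ry(pitch) Rx(roll)).
In Python, from plant import arm, viewer, spotter gives the robot as it stands.
- The arm moves only by the shell command python3 -m pendant 'ROWS' [FORCE]. ROWS is JSON, a list of rows, each a list of 3 entries, a list of its own where there are three numbers: the opening, from -1 (shut) to 1 (fully open), then the shift along the tool's x, y, z in m, then the turn, a rotation vector about the tool's x, y, z in rad. In form: [[claw, [tx, ty, tz], [wx, wy, wz]], ...]. A call has 1 to 12 rows; each row shifts and turns the commanded pose from where the row before left it, along the tool's axes as they then stand; what a row does not reach is not made up. A row lasts 1/10 s, in which the tool goes at most 50 mm and 8.59 degrees, less where a joint would pass 70% of its speed; a pose out of reach is approached as far as the arm can. A call is refused whole if a number of a shift passes 0.05 or a number of a turn 0.15, either way. A call with a gripper value outside its range is refused whole. The fingers move at their own pace and stop on an object; FORCE is the grip in N (left out, the last holds). Time passes only in rows, so rows that do not move let the fingers close. It gives the time, the measured TCP pose, the force, the opening and the grip force at its end, in the units of the state.
- arm.get_state(): the state, without advancing time (a new reading comes with each control period).
- viewer.snapshot(name): name is "side" or "top" or "wrist"; returns a dict with "image" (480x640x3 uint8, blue, green, red), "vfov" (degrees; the focal length in pixels is half the picture's height over the tangent of half this angle, whatever the lens; pixels are square), "cx", "cy" (the principal point, pixels), "dist" ([k1, k2, p1, p2, k3] as OpenCV has them; the pictures are not rectified), "rvec" (rotation vector, rad) and "tvec" (3), from world to camera coordinates, as OpenCV has them; the wrist camera has in their place "tool_from_camera" (4x4, takes a point from camera to tool coordinates, whose origin is the TCP and whose axes are the flange's). Camera axes: x right, y down, z forward; pixel columns grow to the right and rows downward; lengths in m; the calibration is good to about 2 mm. A picture is of the moment at which its call begins: read the wrist's pose just before it. There is no depth.
- arm.hand_in(): hands the job in; it is judged then, once.
Trained networks look in a picture, given as the dict that the camera call returned (one of the last four; its "shot" number tells which), for a name from the list of things; names that differ only in an ending like _2 or _b are one class to them, and where a whole thing is asked for, a point or a joint stands for the part that bears it (a point fixed in the world has none). Each returns a list of dicts, best first, with "conf" (0 to 1); they miss things now and then, are a little off and sometimes report something else, mostly with a low value. They report only what shows in the picture. A call takes as long as a camera call.
- spotter.spot_in(query, picture): "at" ([row, column] in pixels, amid what is visible of it).
- spotter.pinpoint(query, picture): "at" ([row, column] in pixels: a listed point, or the origin of a listed thing).
The state is a dict: "time_s": time; "qpos": joint angles; "qd": joint speeds; "joint_efforts": joint torques, N m; "tcp_pos": TCP position; "ee_rot": TCP orientation; "contact_force": force on the tool from outside, world axes, zero at the start; "wrist_torque": the same for the moment, N m; "finger_gap": finger opening in m; "finger_force": force on a finger pad.
Only numpy, scipy, OpenCV 4.12 (cv2) and the standard library are available. Lean on these libraries where they do the work, as an engineer would, in place of code of your own. Each camera call takes 0.05 s, during which the arm holds its last target. There are 200 camera calls.

## Working session

There is one attempt and no reset: what is moved stays moved. The work goes in short steps, Python scripts to look and compute and a shell command to move; the robot and the scene stay as the last step left them, time stands still between calls to the robot, and variables do not carry over. Pictures are saved under pics/ and viewed, at most 10 in all, crops included, and the job is handed in when it is done.

```bash
mkdir -p pics; ls; cat > h.py <<'E'
import numpy as np,cv2
from plant import arm,viewer,spotter
from scipy.spatial.transform import Rotation as R
def K(p):
    f=240/np.tan(np.radians(p['vfov'])/2); return np.array([[f,0,p['cx']],[0,f,p['cy']],[0,0,1.]])
def ext(p,s=None):
    if 'rvec' in p:
        Rm=cv2.Rodrigues(np.array(p['rvec'],float))[0]; t=np.array(p['tvec'],float).ravel(); return Rm,t
    T=np.eye(4);T[:3,:3]=R.from_euler('xyz',s['ee_rot']).as_matrix();T[:3,3]=s['tcp_pos']
    M=np.linalg.inv(T@np.array(p['tool_from_camera'])); return M[:3,:3],M[:3,3]
def atz(p,rc,z,s=None):
    Rm,t=ext(p,s); u=cv2.undistortPoints(np.array([[[rc[1],rc[0]]]],float),K(p),np.array(p['dist'],float))[0,0]
    d=Rm.T@np.array([u[0],u[1],1]); c=-Rm.T@t; return c+d*(z-c[2])/d[2]
def proj(p,X,s=None):
    Rm,t=ext(p,s); return cv2.projectPoints(np.array(X,float).reshape(-1,1,3),cv2.Rodrigues(Rm)[0],t,K(p),np.array(p['dist'],float))[0][:,0]
E
python3 - <<'E'
from h import *
s=arm.get_state();print({k:np.round(v,3).tolist() for k,v in s.items()},arm.hold_point_z)
Z=dict(concentrator=0,needle_head=None,tray_knob=.113,valve_grip=.104,amber_bottle=0,white_bottle=0,vial_jar=.06,blue_rack=0,steel_rack=0)
for n in ['side','top','wrist']:
    p=viewer.snapshot(n);cv2.imwrite(f'pics/{n}0.png',p['image'])
    for q,z in Z.items():
        for r in spotter.pinpoint(q,p)[:1]:
            print(n,q,round(r['conf'],2),np.round(r['at']),None if z is None else np.round(atz(p,r['at'],z,s),3))
E
```

```text
pics
{'time_s': 0.0, 'qpos': [1.055, 0.528, 1.434, -0.0, 1.181, -0.178], 'qd': [0.002, -0.0, -0.001, 0.002, -0.0, -0.0], 'joint_efforts': [0.001, -44.004, -17.66, 0.064, 0.058, -0.0], 'tcp_pos': [0.207, 0.589, 0.222], 'ee_rot': [-3.139, -0.0, 2.804], 'contact_force': [-0.353, -0.243, -0.521], 'wrist_torque': [0.001, -0.004, 0.001], 'finger_force': 0.0, 'finger_gap': 0.087} 0.0187
side concentrator 0.8 [259. 348.] [0.556 0.029 0.   ]
side needle_head 0.64 [179. 321.] None
side tray_knob 0.68 [194. 336.] [0.569 0.152 0.113]
side valve_grip 0.6 [178. 322.] [0.565 0.239 0.104]
side amber_bottle 0.93 [230. 282.] [0.432 0.193 0.   ]
side white_bottle 0.63 [179. 338.] [0.662 0.354 0.   ]
side vial_jar 0.43 [180. 352.] [0.663 0.262 0.06 ]
side blue_rack 0.8 [313. 290.] [ 0.365 -0.083  0.   ]
side steel_rack 0.77 [435. 475.] [ 0.596 -0.475  0.   ]
top concentrator 0.87 [225. 316.] [0.569 0.038 0.   ]
top needle_head 0.95 [218. 374.] None
top tray_knob 0.66 [210. 274.] [0.589 0.147 0.113]
top valve_grip 0.7 [218. 240.] [0.571 0.242 0.104]
top amber_bottle 0.71 [274. 260.] [0.431 0.2   0.   ]
top white_bottle 0.63 [194. 196.] [0.672 0.388 0.   ]
top vial_jar 0.55 [188. 236.] [0.671 0.261 0.06 ]
top blue_rack 0.83 [294. 357.] [ 0.365 -0.075  0.   ]
top steel_rack 0.62 [212. 488.] [ 0.596 -0.469  0.   ]
```

View pics/top0.png

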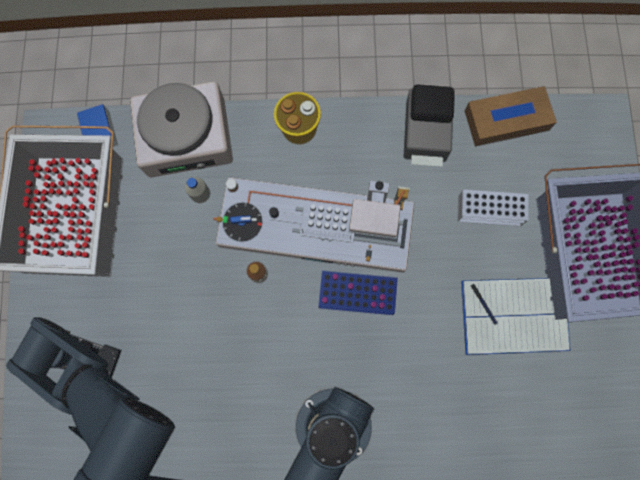

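View pics/side0.png

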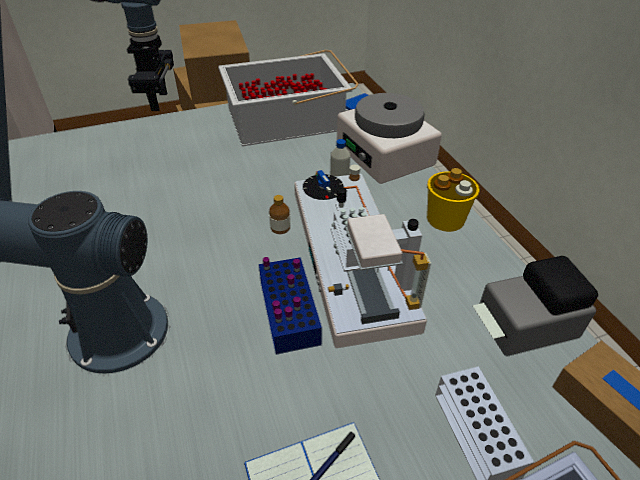

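The top view shows the drier tilted roughly −7°, with the valve near (220,242), the knob near (212,274) and the needle head near (218,376), given as row, column. The side view agrees: the valve is at the far end and the amber bottle is in front. Next I hover between the valve and knob and look from close by.

```bash
python3 -m pendant '[[1,[-0.04,-0.0213,-0.007],[0,0,0]],[1,[-0.04,-0.0213,-0.007],[0,0,0]],[1,[-0.04,-0.0213,-0.007],[0,0,0]],[1,[-0.04,-0.0213,-0.007],[0,0,0]],[1,[-0.04,-0.0213,-0.007],[0,0,0]],[1,[-0.04,-0.0213,-0.007],[0,0,0]],[1,[-0.04,-0.0213,-0.007],[0,0,0]],[1,[-0.04,-0.0213,-0.007],[0,0,0]],[1,[-0.04,-0.0213,-0.007],[0,0,0]],[1,[-0.04,-0.0213,-0.007],[0,0,0]],[1,[-0.04,-0.0213,-0.007],[0,0,0]],[1,[-0.04,-0.0213,-0.007],[0,0,0]]]' 10
python3 -m pendant '[[1,[0,0,0],[0,0,0.15]],[1,[0,0,0],[0,0,0.15]],[1,[0,0,0],[0,0,0.15]],[1,[0,0,0],[0,0,0.15]],[1,[0,0,0],[0,0,0.15]],[1,[0,0,0],[0,0,0.15]],[1,[0,0,0],[0,0,0.15]],[1,[0,0,0],[0,0,0.15]],[1,[0,0,0],[0,0,0.15]],[1,[0,0,0],[0,0,0]]]'
cat > look.py <<'E'
from h import *
import sys
s=arm.get_state();p=viewer.snapshot('wrist');cv2.imwrite('pics/%s.png'%sys.argv[1],p['image'])
print(np.round(s['qpos'],2),np.round(s['tcp_pos'],4),np.round(s['ee_rot'],3),np.round(s['contact_force'],1),s['time_s'])
for q,z in dict(concentrator=0,tray_knob=.113,valve_grip=.104,vial_jar=.06,amber_bottle=0,white_bottle=0).items():
    for r in spotter.pinpoint(q,p)[:1]: print(q,round(r['conf'],2),np.round(r['at']),np.round(atz(p,r['at'],z,s),4))
E
python3 look.py w1
```

```text
time_s: 2.7
tcp_pos: [0.5763, 0.1879, 0.307]
ee_rot: [3.141, 0.0, 2.804]
contact_force: [-0.3, 0.9, -0.4]
finger_gap: 0.0875
finger_force: 0.0
time_s: 3.7
tcp_pos: [0.5752, 0.1895, 0.3066]
ee_rot: [-3.142, -0.0, 1.454]
contact_force: [-0.4, -0.3, -0.1]
finger_gap: 0.0871
finger_force: 0.0
[0.13 0.42 1.38 0.   1.34 0.25] [0.5752 0.1895 0.3066] [-3.142 -0.     1.454] [-0.4 -0.3 -0.1] 3.7
concentrator 0.7 [303. 324.] [0.5605 0.0341 0.    ]
tray_knob 0.63 [254. 332.] [0.5802 0.1459 0.113 ]
valve_grip 0.98 [165. 309.] [0.5675 0.2391 0.104 ]
vial_jar 0.56 [122. 403.] [0.6739 0.27   0.06  ]
amber_bottle 0.71 [122. 402.] [0.685  0.2707 0.    ]
white_bottle 0.7 [ 32. 380.] [0.6667 0.3773 0.    ]
```

View pics/w1.png

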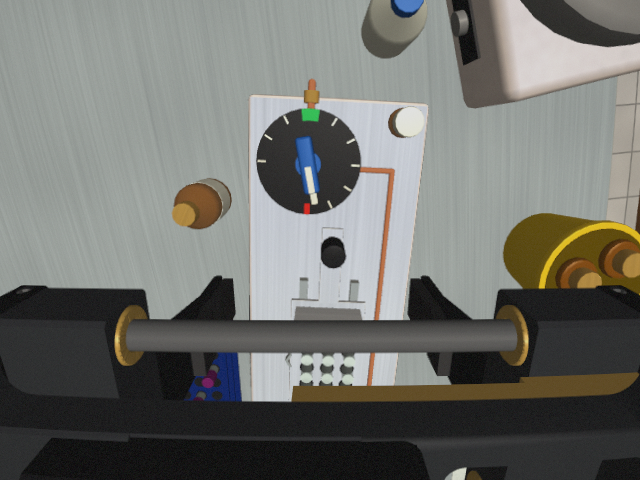

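The wrist view shows the valve axis at about (160,309), with the pointer at (200,313) slightly past the red mark at (209,307). The knob top is at about (245,333). Now I'll fit the drier's yaw from the deck edge, the marks and these points.

```bash
python3 - <<'E'
from h import *
s=arm.get_state();p=viewer.snapshot('wrist')
for n,rc,z in [('L0',(97,250),.06),('L1',(400,250),.06),('R0',(104,427),.06),('R1',(385,398),.06),('red',(209,307),.081),('green',(115,311),.081),('dial',(161,309),.081),('knobtop',(245,333),.130),('ptr',(203,314),.11),('barEnd',(139,303),.116),('ptrline',(190,311),.116)]:
    print(n,np.round(atz(p,rc,z,s),4))
E
```

```text
L0 [0.5113 0.3149 0.06  ]
L1 [ 0.4433 -0.0738  0.06  ]
R0 [0.7008 0.286  0.06  ]
R1 [ 0.6497 -0.0721  0.06  ]
red [0.5583 0.1897 0.081 ]
green [0.5748 0.2873 0.081 ]
dial [0.567  0.2411 0.081 ]
knobtop [0.5825 0.1604 0.13  ]
ptr [0.568  0.2008 0.11  ]
barEnd [0.5653 0.2646 0.116 ]
ptrline [0.5669 0.2152 0.116 ]
```

```bash
python3 -m pendant '[[1,[0,0,0],[0,0,0.043]],[1,[-0.0155,0.0065,0.03],[0,0,0]],[1,[-0.0155,0.0065,0.03],[0,0,0]],[1,[0,0,0.03],[0,0,0]],[1,[0,0,0.03],[0,0,0]],[1,[0,0,0],[0,0,0]],[1,[0,0,0],[0,0,0]]]'
python3 look.py w2
```

```text
time_s: 4.8
tcp_pos: [0.5833, 0.1568, 0.1867]
ee_rot: [-3.141, 0.0, 1.411]
contact_force: [-0.1, 0.0, 0.5]
finger_gap: 0.0871
finger_force: 0.0
[0.08 0.54 1.52 0.   1.08 0.24] [0.5833 0.1568 0.1867] [-3.141  0.     1.411] [-0.1  0.   0.5] 4.8
concentrator 0.76 [326. 320.] [0.5616 0.0346 0.    ]
tray_knob 0.55 [265. 322.] [0.5814 0.1462 0.113 ]
valve_grip 0.57 [132. 281.] [0.5685 0.2398 0.104 ]
amber_bottle 0.69 [196. 164.] [0.4315 0.2015 0.    ]
```

View pics/w2.png

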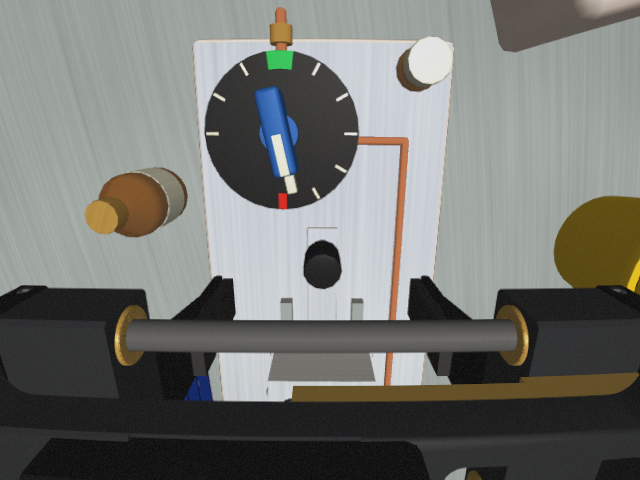

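```bash
python3 - <<'E'
from h import *
s=arm.get_state();p=viewer.snapshot('wrist')
Rm,t=ext(p,s);print('cam',-Rm.T@t)
ux=np.array([.987,-.159]);uy=np.array([.159,.987])
print('top by lower-end circle',atz(p,(270,322),.130,s),'bottom circle',atz(p,(259,322),.096,s))
for n,rc,z in [('red',(201,283),.081),('green',(60,280),.081),('L0',(42,194),.06),('L1',(400,221),.06),('nose',(184,291),.1),('line top',(138,276),.116),('line bot',(175,285),.116)]: print(n,np.round(atz(p,rc,z,s),4))
c=np.array([.583,.157])
for y in (.146,.151,.157):
  k=np.array([.582,y])
  print(y,[np.round(proj(p,[[*(k+.013*(ux*a+uy*b)),z] for a,b in ((1,0),(-1,0),(0,1),(0,-1))],s)).tolist() for z in (.096,.130)])
E
```

```text
cam [0.59478809 0.23371934 0.34983311]
top by lower-end circle [0.58200459 0.1489333  0.13      ] bottom circle [0.58142792 0.14456135 0.096     ]
red [0.5587 0.1901 0.081 ]
green [0.575 0.288 0.081]
L0 [0.5125 0.3156 0.06  ]
L1 [0.4571 0.0011 0.06  ]
nose [0.5691 0.2041 0.1   ]
line top [0.5666 0.2362 0.116 ]
line bot [0.5679 0.2124 0.116 ]
0.146 [[[340.0, 257.0], [305.0, 257.0], [322.0, 241.0], [322.0, 273.0]], [[342.0, 274.0], [303.0, 274.0], [323.0, 255.0], [323.0, 292.0]]]
0.151 [[[339.0, 251.0], [304.0, 251.0], [321.0, 234.0], [321.0, 267.0]], [[341.0, 267.0], [302.0, 267.0], [322.0, 248.0], [321.0, 285.0]]]
0.157 [[[338.0, 243.0], [303.0, 243.0], [320.0, 226.0], [320.0, 260.0]], [[340.0, 259.0], [300.0, 259.0], [320.0, 239.0], [320.0, 277.0]]]
```

```bash
python3 -m pendant '[[1,[-0.0094,0,0.02],[0,0,0]],[1,[0,0,0.025],[0,0,0]],[1,[0,0,0.025],[0,0,0]],[1,[0,0,0.022],[0,0,0]],[1,[0,0,0],[0,0,0]],[-1,[0,0,0],[0,0,0]],[-1,[0,0,0],[0,0,0]],[-1,[0,0,0],[0,0,0]],[-1,[0,0,0],[0,0,0]],[-1,[0,0,0],[0,0,0]],[-1,[0,0,0],[0,0,0]],[-1,[0,0,0],[0,0,0]]]' 12
```

```text
time_s: 6.4
tcp_pos: [0.5817, 0.1475, 0.0947]
ee_rot: [3.141, -0.0, 1.411]
contact_force: [0.2, -0.4, -0.2]
finger_gap: 0.0394
finger_force: 0.0
```

```bash
python3 -m pendant '[[-1,[0,0,0],[0,0,0]],[-1,[0,0,0],[0,0,0]],[-1,[0,0,0],[0,0,0]],[-1,[0,0,0],[0,0,0]]]' 12
python3 -m pendant '[[-1,[-0.005,0,0],[0,0,0]],[-1,[-0.01,0,0],[0,0,0]],[-1,[-0.01,0,0],[0,0,0]],[-1,[-0.01,0,0],[0,0,0]],[-1,[-0.01,0,0],[0,0,0]],[-1,[-0.01,0,0],[0,0,0]],[-1,[-0.01,0,0],[0,0,0]],[-1,[-0.01,0,0],[0,0,0]],[-1,[-0.01,0,0],[0,0,0]],[-1,[-0.01,0,0],[0,0,0]],[-1,[-0.005,0,0],[0,0,0]],[-1,[0,0,0],[0,0,0]]]'
```

```text
time_s: 6.8
tcp_pos: [0.5823, 0.1474, 0.0946]
ee_rot: [3.14, -0.0, 1.411]
contact_force: [2.0, -0.4, -2.1]
finger_gap: 0.0258
finger_force: 12.0
time_s: 8.0
tcp_pos: [0.5656, 0.0473, 0.0946]
ee_rot: [-3.142, 0.001, 1.41]
contact_force: [4.1, -2.2, -3.1]
finger_gap: 0.0253
finger_force: 12.0
```

```bash
python3 -m pendant '[[-1,[-0.004,0,0],[0,0,0]],[-1,[-0.004,0,0],[0,0,0]],[-1,[-0.003,0,0],[0,0,0]],[-1,[-0.003,0,0],[0,0,0]],[-1,[0,0,0],[0,0,0]],[-1,[0,0,0],[0,0,0]]]'
python3 -m pendant '[[-1,[-0.002,0,0],[0,0,0]],[-1,[-0.001,0,0],[0,0,0]],[-1,[0,0,0],[0,0,0]],[-1,[0,0,0],[0,0,0]]]'
```

```text
time_s: 8.6
tcp_pos: [0.5635, 0.0346, 0.0946]
ee_rot: [3.142, 0.001, 1.412]
contact_force: [3.8, -1.7, -3.5]
finger_gap: 0.0256
finger_force: 12.0
time_s: 9.0
tcp_pos: [0.563, 0.0314, 0.0946]
ee_rot: [-3.142, 0.001, 1.411]
contact_force: [3.9, -4.3, -2.5]
finger_gap: 0.0256
finger_force: 12.0
```

```bash
python3 -m pendant '[[-1,[-0.0015,0,0],[0,0,0]],[-1,[0,0,0],[0,0,0]],[-1,[0,0,0],[0,0,0]]]'
python3 -m pendant '[[-1,[-0.0015,0,0],[0,0,0]],[-1,[0,0,0],[0,0,0]],[-1,[0,0,0],[0,0,0]]]'
```

```text
time_s: 9.3
tcp_pos: [0.5627, 0.0303, 0.0945]
ee_rot: [-3.142, 0.0, 1.411]
contact_force: [4.0, -3.8, -3.0]
finger_gap: 0.0257
finger_force: 12.0
time_s: 9.6
tcp_pos: [0.5625, 0.029, 0.0946]
ee_rot: [-3.142, 0.0, 1.411]
contact_force: [3.4, -2.4, -2.2]
finger_gap: 0.0259
finger_force: 12.0
```

```bash
python3 -m pendant '[[-1,[-0.0015,0,0],[0,0,0]],[-1,[0,0,0],[0,0,0]],[-1,[0,0,0],[0,0,0]]]'
python3 -m pendant '[[-0.1,[0,0,0],[0,0,0]],[-0.1,[0,0,0],[0,0,0]],[-0.1,[0,0,0],[0,0,0]],[-0.1,[0,0,0],[0,0,0]],[-0.1,[0,0,0],[0,0,0]],[-0.1,[0,0,-0.02],[0,0,0]],[1,[0,0,-0.03],[0,0,0]],[1,[0.02,0,-0.03],[0,0,0]],[1,[0.04,0,-0.02],[0,0,0]],[1,[0.04,0,0],[0,0,0]],[1,[0.04,0,0],[0,0,0]],[1,[0,0,0],[0,0,0]]]'
python3 look.py w3
```

```text
time_s: 9.9
tcp_pos: [0.5623, 0.0275, 0.0945]
ee_rot: [-3.142, 0.0, 1.411]
contact_force: [3.4, -1.8, -2.4]
finger_gap: 0.0255
finger_force: 12.0
time_s: 11.1
tcp_pos: [0.5847, 0.1704, 0.1949]
ee_rot: [3.14, -0.002, 1.416]
contact_force: [-0.6, -0.6, 0.4]
finger_gap: 0.0789
finger_force: 0.0
[0.1  0.54 1.5  0.   1.1  0.25] [0.5847 0.1704 0.1949] [ 3.140e+00 -2.000e-03  1.416e+00] [-0.6 -0.6  0.4] 11.1
concentrator 0.62 [333. 319.] [0.5602 0.0347 0.    ]
valve_grip 0.85 [152. 284.] [0.5685 0.2399 0.104 ]
vial_jar 0.76 [ 91. 413.] [0.6715 0.2692 0.06  ]
amber_bottle 0.98 [205. 168.] [0.4308 0.2039 0.    ]
```

View pics/w3.png

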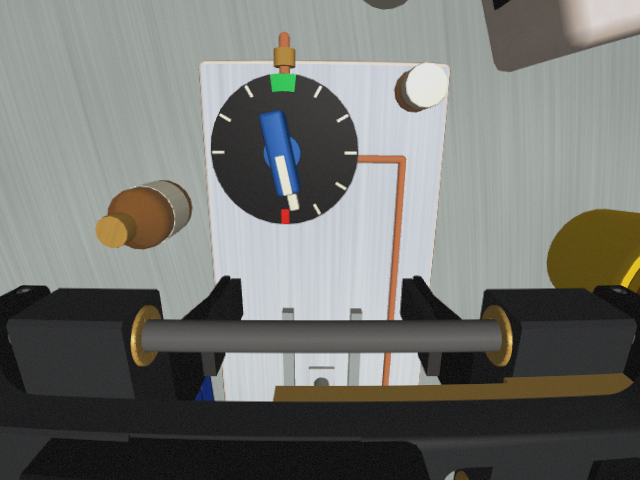

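The tray knob has left the loading end. The handle is still about 0.2 rad past the red mark. I'll check the knob in the fixed cameras while lining up over the valve.

```bash
python3 -m pendant '[[1,[0.033,-0.0134,0],[0,0,0]],[1,[0.033,-0.0133,0],[0,0,0]],[1,[0,0,0],[0,0,-0.1]],[1,[0,0,0],[0,0,-0.1]],[1,[0,0,0],[0,0,0]],[1,[0,0,0],[0,0,0]]]'
python3 - <<'E'
from h import *
print(arm.get_state()['tcp_pos'],arm.get_state()['ee_rot'])
k=[.5625,.027,.113]
for n in ('top','side'):
    p=viewer.snapshot(n);print(n,proj(p,[k,[.5625,.027,.13]])[:,::-1])
    for r in spotter.pinpoint('tray_knob',p)[:2]: print(r['conf'],r['at'],atz(p,r['at'],.113))
    if n=='side': s1=p['image']
    else: s0=p['image']
a=cv2.resize(s0[160:300,200:420],None,fx=2.5,fy=2.5,interpolation=2);b=cv2.resize(s1[150:350,260:440],None,fx=2,fy=2,interpolation=2)
c=np.zeros((400,550+360,3),np.uint8);c[:350,:550]=a;c[:,550:]=b;cv2.imwrite('pics/chk.png',cv2.resize(c,(800,352)))
E
```

```text
time_s: 12.05
tcp_pos: [0.5689, 0.2343, 0.1945]
ee_rot: [-3.141, 0.0, 1.607]
contact_force: [0.7, -0.6, -0.3]
finger_gap: 0.0869
finger_force: 0.0
[0.56888658 0.23434812 0.19453938] [-3.14140816e+00  6.15437835e-05  1.60745504e+00]
top [[218.43735414 318.00960643]
 [216.99164972 317.82133699]]
0.87 [217.5, 318.2] [0.56510831 0.02642527 0.113     ]
side [[225.2203575  353.06161573]
 [219.77480736 353.42022254]]
```

View pics/chk.png

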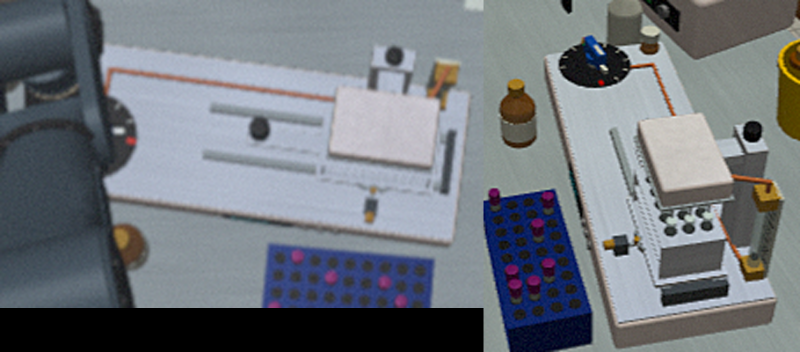

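The knob sits at y≈0.027 in the drier's direction, which puts the tray in the detent at about 0.131. Now I grip the valve.

```bash
python3 -m pendant '[[1,[0.0057,0,0.02],[0,0,0]],[1,[0,0,0.03],[0,0,0]],[1,[0,0,0.03],[0,0,0]],[1,[0,0,0.0245],[0,0,0]],[-0.4,[0,0,0],[0,0,0]],[-1,[0,0,0],[0,0,0]],[-1,[0,0,0],[0,0,0]],[-1,[0,0,0],[0,0,0]],[-1,[0,0,0],[0,0,0]],[-1,[0,0,0],[0,0,0]],[-1,[0,0,0],[0,0,0]],[-1,[0,0,0],[0,0,0]]]' 15
python3 -m pendant '[[-1,[0,0,0],[0,0,0]],[-1,[0,0,0],[0,0,0]],[-1,[0,0,0],[0,0,0]],[-1,[0,0,0],[0,0,0]],[-1,[0,0,0],[0,0,0]],[-1,[0,0,0],[0,0,0]]]' 15
```

```text
time_s: 13.45
tcp_pos: [0.5685, 0.2409, 0.0902]
ee_rot: [3.141, -0.0, 1.611]
contact_force: [-0.7, -0.2, 0.3]
finger_gap: 0.0309
finger_force: 0.0
time_s: 14.05
tcp_pos: [0.5671, 0.2408, 0.0899]
ee_rot: [-3.139, 0.0, 1.611]
contact_force: [-5.1, 0.1, 4.5]
finger_gap: 0.0253
finger_force: 15.0
```

The gap of 25 mm is wider than the 16 mm bar, so the tips probably pinch the round boss under it. I'll take it higher.

```bash
python3 -m pendant '[[0,[0,0,0],[0,0,0]],[0,[0,0,0],[0,0,0]],[0,[0,0,-0.008],[0,0,0]],[0,[0,0,0],[0,0,0]],[-1,[0,0,0],[0,0,0]],[-1,[0,0,0],[0,0,0]],[-1,[0,0,0],[0,0,0]],[-1,[0,0,0],[0,0,0]],[-1,[0,0,0],[0,0,0]],[-1,[0,0,0],[0,0,0]],[-1,[0,0,0],[0,0,0]],[-1,[0,0,0],[0,0,0]]]' 15
python3 look.py w4
```

```text
time_s: 15.25
tcp_pos: [0.5671, 0.2409, 0.0984]
ee_rot: [-3.139, 0.0, 1.611]
contact_force: [-3.5, -0.5, 5.0]
finger_gap: 0.016
finger_force: 16.3
[0.22 0.67 1.56 0.   0.92 0.18] [0.5671 0.2409 0.0984] [-3.139  0.     1.611] [-3.5 -0.5  5. ] 15.25
valve_grip 0.77 [305. 321.] [0.566  0.2394 0.104 ]
vial_jar 0.93 [229. 505.] [0.6729 0.2702 0.06  ]
amber_bottle 0.79 [278. 148.] [0.4287 0.204  0.    ]
white_bottle 0.67 [ 56. 486.] [0.6717 0.3756 0.    ]
```

View pics/w4.png

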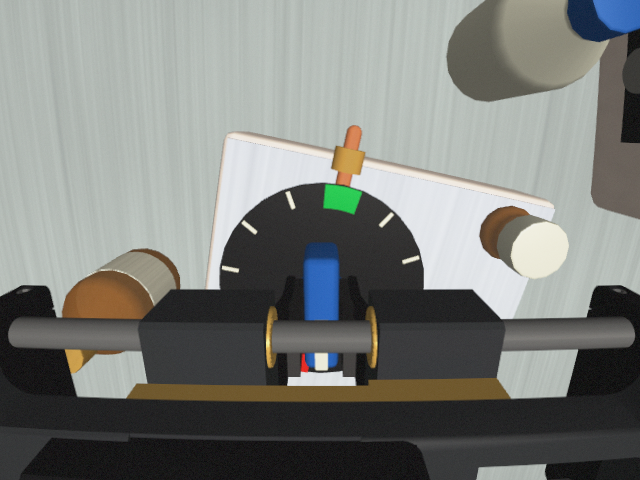

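The bar is gripped cleanly (16 mm gap), and the white nose is at (360,321) beside red. I turn it anticlockwise.

```bash
python3 -m pendant '[[-1,[0,-0.0013,0],[0,0,0]],[-1,[0,0,0],[0,0,-0.1]],[-1,[0,0,0],[0,0,-0.14]],[-1,[0,0,0],[0,0,-0.14]],[-1,[0,0,0],[0,0,-0.14]],[-1,[0,0,0],[0,0,-0.14]],[-1,[0,0,0],[0,0,-0.14]],[-1,[0,0,0],[0,0,-0.14]],[-1,[0,0,0],[0,0,-0.14]],[-1,[0,0,0],[0,0,-0.14]],[-1,[0,0,0],[0,0,-0.1]],[-1,[0,0,0],[0,0,0]]]' 22
python3 -m pendant '[[-1,[0,0,0],[0,0,-0.1]],[-1,[0,0,0],[0,0,-0.1]],[-1,[0,0,0],[0,0,0]],[-1,[0,0,0],[0,0,0]]]'
python3 -c "
from h import *
s=arm.get_state();print(s['qpos'],s['wrist_torque'])"
```

```text
time_s: 16.8
tcp_pos: [0.5652, 0.2393, 0.0984]
ee_rot: [-3.138, -0.004, 2.933]
contact_force: [-4.9, -3.9, 8.0]
finger_gap: 0.0158
finger_force: 23.2
time_s: 17.2
tcp_pos: [0.5651, 0.2389, 0.0984]
ee_rot: [-3.138, -0.005, 3.132]
contact_force: [-5.2, -5.1, 9.3]
finger_gap: 0.0157
finger_force: 23.3
[ 0.21935469  0.67195156  1.55983712 -0.00334566  0.91518355 -1.33979038] [-0.83057463  0.77139039  0.05934796]
```

```bash
python3 -m pendant '[[0.3,[0,0,0],[0,0,0]],[0.3,[0,0,0],[0,0,0]],[0.3,[0,0,0],[0,0,0]],[0.3,[0,0,0],[0,0,0]],[0.3,[0,0,0],[0,0,0]],[0.3,[0,0,-0.02],[0,0,0]],[0.3,[0,0,-0.025],[0,0,0]],[0.3,[0,0,-0.025],[0,0,0]],[1,[0,0,0],[0,0,0.14]],[1,[0,0,0],[0,0,0.14]],[1,[0,0,0],[0,0,0.14]],[1,[0,0,0],[0,0,0.14]]]'
python3 -m pendant '[[1,[0,0,0],[0,0,0.15]],[1,[0,0,0],[0,0,0.15]],[1,[0,0,0],[0,0,0.15]],[1,[0,0,0],[0,0,0.15]],[1,[0,0,0],[0,0,0.15]],[1,[0,0,0],[0,0,0.15]],[1,[0,0,0],[0,0,0.15]],[1,[0,0,0],[0,0,0.15]],[1,[0,0,0],[0,0,0.15]],[1,[0,0,0],[0,0,0.15]],[1,[0,0,0],[0,0,0.15]],[1,[0,0,0],[0,0,0.15]]]'
python3 -m pendant '[[1,[0,0,0],[0,0,0.15]],[1,[0,0,0],[0,0,0.15]],[1,[0,0,0],[0,0,0.15]],[1,[0,0,0],[0,0,0.15]],[1,[0,0,0],[0,0,0.15]],[1,[0,0,0],[0,0,0]],[1,[0,0,0],[0,0,0]]]'
python3 look.py w5
```

```text
time_s: 18.4
tcp_pos: [0.5672, 0.2407, 0.1678]
ee_rot: [-3.141, -0.0, 2.565]
contact_force: [-1.6, 0.6, 0.7]
finger_gap: 0.0807
finger_force: 0.0
time_s: 19.6
tcp_pos: [0.5672, 0.2407, 0.1676]
ee_rot: [-3.142, 0.001, 0.765]
contact_force: [-0.4, -0.0, 0.1]
finger_gap: 0.0869
finger_force: 0.0
time_s: 20.3
tcp_pos: [0.5671, 0.2407, 0.1678]
ee_rot: [3.141, 0.0, 0.024]
contact_force: [-0.2, 0.4, -0.0]
finger_gap: 0.0877
finger_force: 0.0
[ 0.22  0.58  1.51 -0.    1.05  1.77] [0.5671 0.2407 0.1678] [3.141 0.    0.024] [-0.2  0.4 -0. ] 20.3
concentrator 0.73 [230. 529.] [0.56   0.0385 0.    ]
tray_knob 0.83 [276. 636.] [0.5584 0.0238 0.113 ]
vial_jar 0.73 [ 91. 287.] [0.6724 0.2677 0.06  ]
amber_bottle 0.59 [345. 352.] [0.4295 0.2051 0.    ]
white_bottle 0.65 [ 97. 167.] [0.6731 0.3794 0.    ]
```

View pics/w5.png

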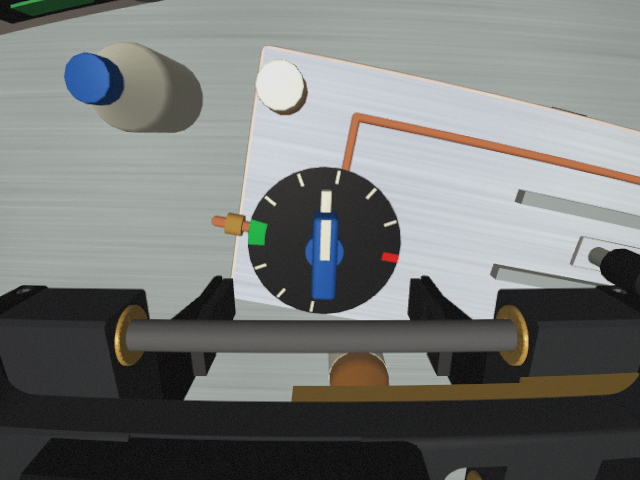

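Pointer is up at about (195,326), bar in line with the tool. I grip it again for the last stretch of about 1.39 rad.

```bash
python3 -m pendant '[[1,[0,0.001,0.02],[0,0,0]],[0.2,[0,0,0.025],[0,0,0]],[0.2,[0,0,0.0243],[0,0,0]],[0.2,[0,0,0],[0,0,0]],[-1,[0,0,0],[0,0,0]],[-1,[0,0,0],[0,0,0]],[-1,[0,0,0],[0,0,0]],[-1,[0,0,0],[0,0,0]],[-1,[0,0,0],[0,0,0]],[-1,[0,0,0],[0,0,0]],[-1,[0,0,0],[0,0,0]],[-1,[0,0,0],[0,0,0]]]' 22
python3 -m pendant '[[-1,[0,0,0],[0,0,0]],[-1,[0,0,0],[0,0,-0.1]],[-1,[0,0,0],[0,0,-0.13]],[-1,[0,0,0],[0,0,-0.13]],[-1,[0,0,0],[0,0,-0.13]],[-1,[0,0,0],[0,0,-0.13]],[-1,[0,0,0],[0,0,-0.13]],[-1,[0,0,0],[0,0,-0.13]],[-1,[0,0,0],[0,0,-0.13]],[-1,[0,0,0],[0,0,-0.13]],[-1,[0,0,0],[0,0,-0.13]],[-1,[0,0,0],[0,0,0]]]'
python3 -m pendant '[[-1,[0,0,0],[0,0,-0.08]],[-1,[0,0,0],[0,0,-0.05]],[-1,[0,0,0],[0,0,0]],[-1,[0,0,0],[0,0,0]],[-1,[0,0,0],[0,0,0]]]'
```

```text
time_s: 21.85
tcp_pos: [0.5675, 0.2388, 0.099]
ee_rot: [3.14, -0.0, 0.021]
contact_force: [0.7, -4.6, 2.3]
finger_gap: 0.0157
finger_force: 22.0
time_s: 23.05
tcp_pos: [0.5672, 0.2392, 0.099]
ee_rot: [3.141, 0.001, 1.291]
contact_force: [-0.2, -3.9, 4.1]
finger_gap: 0.0157
finger_force: 22.0
time_s: 23.55
tcp_pos: [0.5672, 0.2392, 0.099]
ee_rot: [-3.142, 0.001, 1.418]
contact_force: [-0.9, -5.4, 4.8]
finger_gap: 0.0161
finger_force: 22.0
```

Next I release, rise clear and check the pointer against the green mark.

```bash
python3 -m pendant '[[0.2,[0,0,0],[0,0,0]],[0.2,[0,0,0],[0,0,0]],[0.2,[0,0,0],[0,0,0]],[0.2,[0,0,0],[0,0,0]],[0.2,[0,0,0],[0,0,0]],[0.2,[0,0,-0.02],[0,0,0]],[0.2,[0,0,-0.03],[0,0,0]],[1,[0,0,-0.04],[0,0,0]],[1,[-0.02,0,-0.03],[0,0,0]],[1,[-0.02,0,0],[0,0,0]],[1,[0,0,0],[0,0,0]],[1,[0,0,0],[0,0,0]]]'
python3 look.py w6
python3 - <<'E'
from h import *
p=viewer.snapshot('top')
for q,z in dict(tray_knob=.113,amber_bottle=0,white_bottle=0,vial_jar=.06,blue_rack=0).items():
    for r in spotter.pinpoint(q,p)[:1]: print(q,r['conf'],np.round(r['at']),np.round(atz(p,r['at'],z),3))
E
```

```text
time_s: 24.75
tcp_pos: [0.561, 0.2003, 0.2186]
ee_rot: [-3.141, -0.001, 1.42]
contact_force: [-0.6, -0.4, 0.3]
finger_gap: 0.0828
finger_force: 0.0
[0.16 0.49 1.51 0.   1.14 0.31] [0.561  0.2003 0.2186] [-3.141e+00 -1.000e-03  1.420e+00] [-0.6 -0.4  0.3] 24.75
valve_grip 0.63 [183. 324.] [0.5685 0.2409 0.104 ]
vial_jar 0.6 [126. 438.] [0.6725 0.2699 0.06  ]
amber_bottle 0.82 [221. 205.] [0.4308 0.2068 0.    ]
white_bottle 0.8 [ 15. 409.] [0.6716 0.3755 0.    ]
tray_knob 0.65 [217. 318.] [0.567 0.026 0.113]
white_bottle 0.76 [194. 197.] [0.675 0.386 0.   ]
blue_rack 0.78 [292. 359.] [ 0.372 -0.083  0.   ]
```

View pics/w6.png

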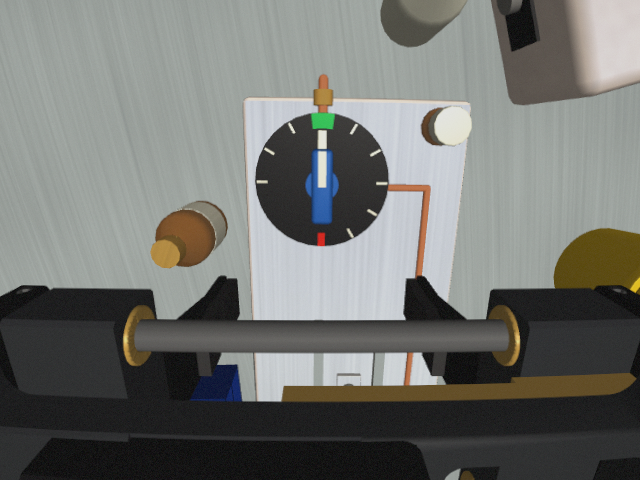

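The pointer at (138,322) lines up with the middle of the green mark at (121,323). The tray is in the station, the bystanders are unmoved and the gripper is clear.

```bash
python3 -c "
from plant import arm
print(arm.hand_in())"
```

```text
the job is handed in; nothing more can be done
None
```

I handed the job in at about 25 s: the tray is in the station's detent (about 0.131 m by camera) and the released valve's pointer is in the middle of the green mark. The bottles and blue rack near the arm look unmoved; I did not re-check the steel rack or pen, and no verdict came back.

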